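# Hold the recessed reset of a charging base down with a screwdriver

### The arm

A 6-joint arm with a two-finger parallel gripper is mounted at the origin on a cart in front of the work surface, level with it; the furniture and walls round the work are solid. World frame = base frame: x ahead of the robot, y to its left, z up, the work surface at z = 0. Lengths are in mm, angles in rad, forces in N, time in s.
With the tool pointing down it reaches from about 350 to 875 mm from the base axis. Payload 4.2 kg.
Tool frame: the origin (TCP) lies at the very end of the fingers, on their centre line; the grasp point (between the pads) lies 19 mm behind it; z points along the fingers, y is the direction in which the jaws open and shut (so a half turn about z gives the same grasp; the last joint's range is limited). The gripper opens to 85 mm and grips with 20 to 120 N. Pads are 22 mm wide; open, the fingers measure 114 mm over their backs; the gripper's body (76 mm by 85 mm) begins 54 mm behind the grasp point. The pads swing forward as they close: fully open they stand 13 mm farther back than shut.
Start: joints at [1.519, 0.385, 0.008, 0, -1.194, -0.259], TCP at [191.105, 595.045, 231.312] pointing down, gripper open.
Joint ranges: [-3.14, 3.14], [-1.21, 2.06], [-1.07, 1.41], [-3.16, 2.05], [-2.99, -0.16], [-3.1, 3.1]. Speed limits (rad/s): [2.79, 2.79, 3.14, 3.14, 3.14, 3.14].

### API

Orientations are given as a unit quaternion [x, y, z, w].
In Python, from bench import telemetry, eyes, arm gives the robot as it stands. The module is installed in compiled form; this text tells all that it offers.
- The arm moves only by the tool move_arm, never from a script. Its argument "deltas" is text: rows parted by semicolons, each of 6 numbers parted by spaces: the shift along the tool's x, y, z in cm, then the turn, a rotation vector about the tool's x, y, z in rad. A call has 1 to 12 rows; each row shifts and turns the commanded pose from where the row before left it, along the tool's axes as they then stand; what a row does not reach is not made up. A row lasts 1/8 s, in which the tool goes at most 62.5 mm and 10.7 degrees, less where a joint would pass 70% of its speed; a pose out of reach is approached as far as the arm can. A call is refused whole if a number of a shift passes 6.25 or a number of a turn 0.188, either way. A call with a gripper value outside its range is refused whole. "grip" is the finger opening in cm, from 0 to 8.54, set as the call begins (left out, the last holds). The fingers move at their own pace and stop on an object; the grip force is fixed at half the most. Time passes only in rows, so rows that do not move let the fingers close. It gives the time, the measured TCP pose, the force and the opening at its end, in the units of the state.
- telemetry.read_state(): the state, without advancing time (a new reading comes with each control period).
- eyes.get_image(name): name is "scene" or "top" or "wrist"; returns a dict with "pixels" (420x560x3 uint8, blue, green, red), "range_z" (420x560 float32, mm along the optical axis (not along the pixel's ray), 0 where there is no reading), "fx", "fy", "cx", "cy" (pixels), "origin" and "orientation" of the camera in the world; the wrist camera has in their place "tool_from_camera" (4x4, takes a point from camera to tool coordinates, whose origin is the TCP and whose axes are the flange's). Camera axes: x right, y up, looking along -z (the intrinsics and any distortion apply to the point x, -y, -z); pixel columns grow to the right and rows downward; lengths in mm; the calibration is good to about 2 mm. The wrist camera is an equidistant fisheye: a pixel r from the principal point sees the ray r / f radians off the axis. A picture is of the moment at which its call begins: read the wrist's pose just before it.
- arm.job_done(): hands the job in, once; it reports no verdict.
Trained networks look in a picture, given as the dict that the camera call returned (one of the last four; its "shot" number tells which), for a name from the list of things; names that differ only in an ending like _2 or _b are one class to them, and where a whole thing is asked for, a point or a joint stands for the part that bears it (a point fixed in the world has none). Each returns a list of dicts, best first, with "p" (0 to 1); they miss things now and then, are a little off and sometimes report something else, mostly with a low value. They report only what shows in the picture. A call takes as long as a camera call.
- eyes.boxes_of(picture, name): "point" ([x, y, z] in mm, in world coordinates, good to about 4 mm: the middle of the surface that is visible of it).
The state is a dict: "clock": time; "joints": joint angles; "joint_vel": joint speeds; "joint_efforts": joint torques, N m; "position": TCP position; "ee_rot": TCP orientation; "contact_force": force on the tool from outside, world axes, zero at the start; "wrist_torque": the same for the moment, N m; "gripper_width": finger opening in mm.
Only numpy, scipy, OpenCV 4.12 (cv2) and the standard library are available. Lean on these libraries where they do the work, as an engineer would, in place of code of your own. Each camera call takes 0.05 s, during which the arm holds its last target.

### The job

The charging base has locked up and needs a long reset. Slide the small cover on its top fully aside, take the screwdriver that stands upright in the tool stand, reach its blade down through the uncovered hole and hold the recessed reset button there pressed fully down. Keep it pressed for at least three seconds and finish while still holding the screwdriver with the button down; leave the other button and everything else alone.

Things in the scene. Friction and masses are not known exactly. Their poses are not given: they have to be found in the camera images.
- unit: Charging base, a fixed white box 110 (x) by 150 (y) by 50 mm high; origin at the centre of its underside, x away from its front, y to its left, z up. In its top are two 32 mm wide empty wells (x = +26, y = -36 and +36 mm) and, nearer the front, two 12 mm wide round apertures: the reset (y = -35 mm, the right one), at first under the sliding cover, and the lamp test (y = +55 mm).
- reset_mouth (a point): Centre of the mouth of the reset aperture, level with the base's top, at x = -28, y = -35 mm from its centre. 12 mm wide, 30 mm deep; the grey reset button inside is 9 mm wide and its face lies 18 mm below the mouth. Axes as the base.
- cover_tab (a point): Top centre of the sliding cover's grip tab. The cover is a steel plate 34 x 34 x 3 mm on the base's top; the grey tab in its middle is 24 mm along the base's x, 11 mm thick along its y, and rises to 20.5 mm above the base's top. It slides along the base's +y (left, towards the other aperture). Axes as the base.
- cover (a joint): Travel of the sliding cover in m: 0 closed over the reset aperture, 0.036 fully open at its stop (grows towards the base's +y). About 1.5 N of friction; it stays where it is left. It starts at 0 to 0.006.
- reset_button (a joint): Travel of the reset button in m: 0 up, 0.008 at its stop. Springs back; needs about 1.5 N to start and 6 N at the stop. It counts as down beyond 0.005.
- test_button (a joint): Travel of the lamp test button in m, same make as the reset; to be left at 0.
- stand: Fixed aluminium tool stand, a block 46 (x) by 114 (y) by 40 mm high, origin at the centre of its underside. A 4.4 mm hole at y = -35 mm carries the screwdriver, a 17 x 12 mm slot at y = +35 mm the tweezers; both are 36 mm deep. A tall laser console (about 0.3 m high) stands behind the left half of the table, a slit lamp to the right: keep the hand clear of both.
- screwdriver: Small screwdriver, 116 mm long, 20 to 34 g, standing blade down in the stand's hole; it may lean by 2 degrees. Body origin halfway along, 6.3 mm beside the axis; its y axis runs from the blade tip to the handle (up). The round handle is 12.4 mm thick, 48 mm long and begins 64 mm above the tip; the steel shank below it is 2.8 mm thick.
- driver_tip (a point): Blade tip of the screwdriver, on its axis. Axes as the screwdriver.
- driver_grip (a point): Grip point on the axis of the screwdriver's handle, 89.5 mm from the tip (about 93 mm above the table as it stands).
- stand_tweezers: Steel tweezers, 117 mm long, standing tips down in the stand's slot 70 mm beside the screwdriver; their top is about 121 mm above the table. Not needed. Origin at half length.
- case_round: Bystander: round case 41 mm wide, 25 mm high, on the table. Origin under its centre.
- battery: Bystander: cell 15 mm thick, 50 mm long, lying. Origin under its centre.
- pen: Bystander: pen 145 mm long, lying near the front edge. Origin under its centre.
- box_small: Bystander: small carton 42 x 55 x 34 mm high. Origin under its centre.
- lens_ring: Bystander: lens in a ring mount, 45 mm wide, 19 mm high. Origin under its centre.
- carton: Bystander: taller carton 26 x 62 x 78 mm high. Origin under its centre.
- test_mouth (a point): Centre of the mouth of the lamp test aperture (left, always open), at x = -28, y = +55 mm; same size and button as the reset. Not to be pressed. Axes as the base.

How it is judged (in metres and radians):
On the way, in this order (a step that is already met when the one before it is completed fails the run):
1. the cover is slid aside, at least 30 of its 36 mm (value of joint cover above 0.03 m), for 0.2 s.
2. the reset button is held down at least 5 mm with the held screwdriver for 2.5 s (value of joint reset_button above 0.005 m and contact force between screwdriver and the fingers above 1 N and contact force between screwdriver and unit above 1 N and z of driver_tip in the frame of reset_mouth below -0.02 m and horizontal distance between driver_tip and reset_mouth below 0.007 m), for 2.5 s.
At the end, for the whole second after the job is handed in: The cover is open by at least 30 mm; the robot's fingers still hold the screwdriver, whose tip is in the reset aperture (within 7 mm of its axis, at least 20 mm below the top) and keeps the reset button down by at least 5 of its 8 mm; the lamp test button is up (all of step 2 and value of joint cover above 0.03 m and value of joint test_button below 0.002 m); the arm keeps its last pose, push and grip.
It fails at once if the lamp test button is pressed (value of joint test_button above 0.003 m).
It fails at once if a bystander is moved by more than 30 mm (distance of any of stand_tweezers, case_round, battery, pen, box_small, lens_ring, carton from where it was at the start of the episode above 0.03 m).
It also fails if it takes over 58 s, if anything falls off the work surface, if the arm or the gripper's body presses on something with over 40 N, if the wrist force passes 120 N, or if a joint passes its speed limit or range.

## Working session

There is one attempt and no reset: what is moved stays moved. The work goes in short steps, Python scripts to look and compute and a tool call to move; the robot and the scene stay as the last step left them, time stands still between calls to the robot, and variables do not carry over. Pictures are saved under pics/ and viewed, and the job is handed in when it is done.

Besides the shell and the picture viewer there is one more tool, called after "Emit:" in YAML: its name, and indented under it one key for each argument. move_arm: Moves the arm, as the interface text tells. Its arguments: {"type":"object","properties":{"deltas":{"type":"string"},"grip":{"type":"number"}},"required":["deltas"]}

```bash
mkdir -p pics; cat > h.py <<'E'
import numpy as np, cv2
from scipy.spatial.transform import Rotation as R
from bench import telemetry, eyes, arm
def px2w(im,u,v):
    z=float(im["range_z"][int(v),int(u)])
    p=np.array([(u-im["cx"])/im["fx"]*z,-(v-im["cy"])/im["fy"]*z,-z])
    o=im["orientation"]; 
    return R.from_quat(o).apply(p)+np.array(im["origin"])
def w2px(im,p):
    q=R.from_quat(im["orientation"]).inv().apply(np.array(p)-np.array(im["origin"]))
    return im["cx"]+im["fx"]*q[0]/-q[2], im["cy"]+im["fy"]*(-q[1])/-q[2]
def cloud(im):
    z=im["range_z"].astype(float); h,w=z.shape
    u,v=np.meshgrid(np.arange(w),np.arange(h))
    p=np.stack([(u-im["cx"])/im["fx"]*z,-(v-im["cy"])/im["fy"]*z,-z],-1)
    P=R.from_quat(im["orientation"]).apply(p.reshape(-1,3)).reshape(h,w,3)+np.array(im["origin"])
    P[z<=0]=np.nan
    return P
E
python3 - <<'E'
from h import *
s=telemetry.read_state();print(s)
for n in ["scene","top"]:
    im=eyes.get_image(n); cv2.imwrite(f"pics/{n}0.png",im["pixels"])
    np.savez(f"{n}0.npz",**{k:v for k,v in im.items()})
    print(n,im["fx"],im["cx"],im["cy"],im["origin"],im["orientation"],[k for k in im])
    for t in ["unit","cover_tab","screwdriver","driver_grip","stand","stand_tweezers","case_round","battery","box_small","lens_ring","carton","pen"]:
        print(t,[(np.round(d["point"]).tolist(),round(d["p"],2)) for d in eyes.boxes_of(im,t)[:2]])
E
```

```text
{'clock': 0.0, 'joints': array([ 1.51858297e+00,  3.85586411e-01,  6.57404730e-03, -5.11881503e-04,
       -1.19396626e+00, -2.58610763e-01]), 'joint_vel': array([-0.00131367, -0.00101597,  0.00042793, -0.000306  ,  0.00065013,
       -0.00145723]), 'joint_efforts': array([ 6.23676692e-05, -3.92287803e+01,  1.88400578e+01,  4.18629840e+00,
       -4.62357522e-03,  3.65066057e-06]), 'position': array([190.94473753, 594.49032597, 230.18137455]), 'ee_rot': array([ 9.87932595e-01, -1.54880409e-01, -1.24209237e-04,  1.10984664e-03]), 'contact_force': array([-0.26377423,  0.1157489 ,  0.41419417]), 'wrist_torque': array([0.02581633, 0.0797468 , 0.0182955 ]), 'gripper_width': 85.57663948361558}
scene 431.6836506656016 276.44104683306205 210.82408930229965 [ 82.28938479 312.60228838 733.43865902] [-0.16058483  0.30895608  0.83019723 -0.43535182] ['pixels', 'range_z', 'fx', 'fy', 'cx', 'cy', 'origin', 'orientation', 'shot']
unit [([465.0, 119.0, 49.0], 0.83)]
cover_tab [([454.0, 84.0, 53.0], 0.64)]
screwdriver []
driver_grip []
stand [([501.0, -59.0, 41.0], 0.74)]
stand_tweezers [([516.0, -29
[... 381 characters left out ...]
919 -14.37415716 938.27098903] [ 0.02919336 -0.0218553  -0.70407417  0.70918943] ['pixels', 'range_z', 'fx', 'fy', 'cx', 'cy', 'origin', 'orientation', 'shot']
unit [([484.0, 112.0, 49.0], 0.74)]
cover_tab [([454.0, 76.0, 54.0], 0.58)]
screwdriver [([512.0, -94.0, 115.0], 0.46)]
driver_grip [([513.0, -94.0, 116.0], 0.48)]
stand [([515.0, -64.0, 39.0], 0.76), ([458.0, 71.0, 56.0], 0.57)]
stand_tweezers [([650.0, -30.0, 16.0], 0.65), ([519.0, -28.0, 114.0], 0.61)]
case_round [([376.0, -127.0, 23.0], 0.77)]
battery [([640.0, 37.0, 14.0], 0.56)]
box_small [([664.0, -115.0, 28.0], 0.65)]
lens_ring [([648.0, -24.0, 16.0], 0.7)]
carton [([727.0, -49.0, 79.0], 0.61)]
pen [([367.0, 34.0, 9.0], 0.78)]
```

View pics/top0.png

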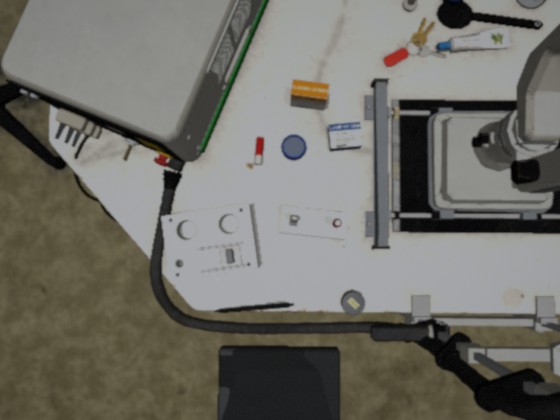

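View pics/scene0.png

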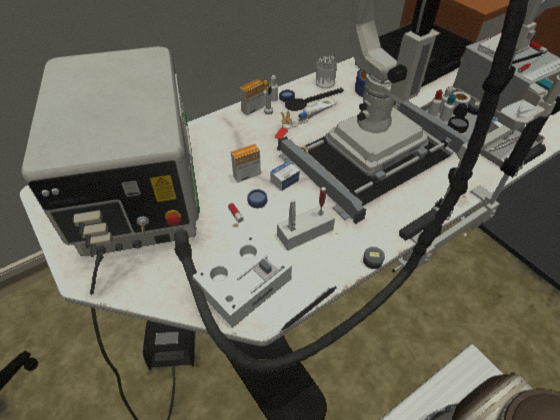

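```bash
cat > m.py <<'E'
from h import *
def load(n): 
    d=np.load(n,allow_pickle=True); return {k:(d[k] if d[k].shape else d[k].item()) for k in d}
for n in ["top0","scene0"]:
    im=load(n+".npz"); P=cloud(im)
    def sel(c,r,zlo,zhi):
        return (abs(P[...,2]-(zlo+zhi)/2)<(zhi-zlo)/2)&(np.hypot(P[...,0]-c[0],P[...,1]-c[1])<r)
    m=sel((484,112),110,44,54)
    q=P[m]; 
    rect=cv2.minAreaRect(q[:,:2].astype(np.float32)); print(n,"unit",len(q),q[:,2].mean(),rect)
    t=P[sel((455,80),30,58,85)]; print("tab",len(t),t.mean(0) if len(t) else 0, np.median(t,0) if len(t) else 0, np.nanmax(t[:,2]) if len(t) else 0)
    m=sel((512,-62),80,34,46); q=P[m]; rect=cv2.minAreaRect(q[:,:2].astype(np.float32)); print("stand",len(q),q[:,2].mean(),rect)
    for zl,zh in [(105,125),(85,105),(65,85),(50,65)]:
      t=P[sel((512,-96),20,zl,zh)]; print("drv",zl,len(t),t.mean(0) if len(t) else 0)
    # cable height
    for (u,v) in ([(160,250),(155,290),(185,318),(250,327),(330,329),(172,190),(230,255),(170,235)] if n=="top0" else [(200,310),(240,360),(330,340)]):
        print((u,v),px2w(im,u,v).round())
c=load("top0.npz")["pixels"]; cv2.imwrite("pics/topz.png",cv2.resize(c[190:320,140:370],None,fx=3.4,fy=3.4,interpolation=cv2.INTER_CUBIC))
c=load("scene0.npz")["pixels"]; cv2.imwrite("pics/scenez.png",cv2.resize(c[170:330,180:390],None,fx=3.6,fy=3.6,interpolation=cv2.INTER_CUBIC))
E
python3 m.py
```

```text
top0 unit 4955 50.103576222469556 ((503.4226379394531, 117.77135467529297), (155.25340270996094, 150.47833251953125), 8.647693634033203)
tab 105 [457.9926611   77.80363101  69.26954063] [457.75725868  77.6835405   69.56428505] 75.05968524751108
stand 1683 39.83841246487241 ((515.69873046875, -61.52774429321289), (113.74654388427734, 46.18434524536133), 84.26693725585938)
drv 105 52 [512.12253953 -93.72663594 117.2139369 ]
drv 85 6 [510.03121627 -89.88468757  93.7182318 ]
drv 65 2 [507.79285973 -92.44731591  80.21447129]
drv 50 0 0
(160, 250) [466. 200.  32.]
(155, 290) [396. 211.  14.]
(185, 318) [343. 166. -25.]
(250, 327) [323.  50. -57.]
(330, 329) [322. -98. -48.]
(172, 190) [568. 179.  45.]
(230, 255) [459.  76.  70.]
(170, 235) [492. 180.  50.]
scene0 unit 3608 50.02046050035938 ((504.2007141113281, 115.177490234375), (157.61019897460938, 151.3755645751953), 8.879491806030273)
tab 103 [456.69943833  77.20449825  67.75631283] [455.69904641  77.58217254  69.34243173] 73.42075072930618
stand 961 39.807695323421804 ((516.2562255859375, -64.08071899414062), (115.86785888671875, 48.98888397216797), 84.08428192138672)
drv 105 47 [510.82363897 -96.71579676 114.11399189]
drv 85 41 [509.70595583 -95.90638075  94.84917143]
drv 65 18 [509.94145077 -96.03727141  79.02211764]
drv 50 7 [512.47159676 -98.61816839  58.29512834]
(200, 310) [465. 213.  29.]
(240, 360) [360. 195.  -9.]
(330, 340) [314.  24. -59.]
```

View pics/topz.png

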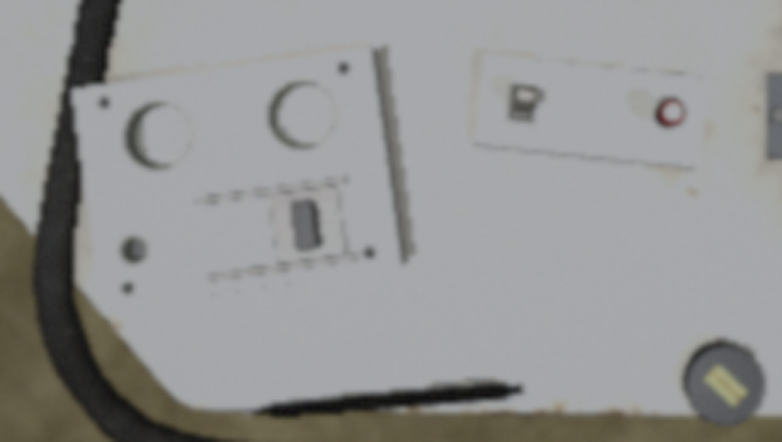

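View pics/scenez.png

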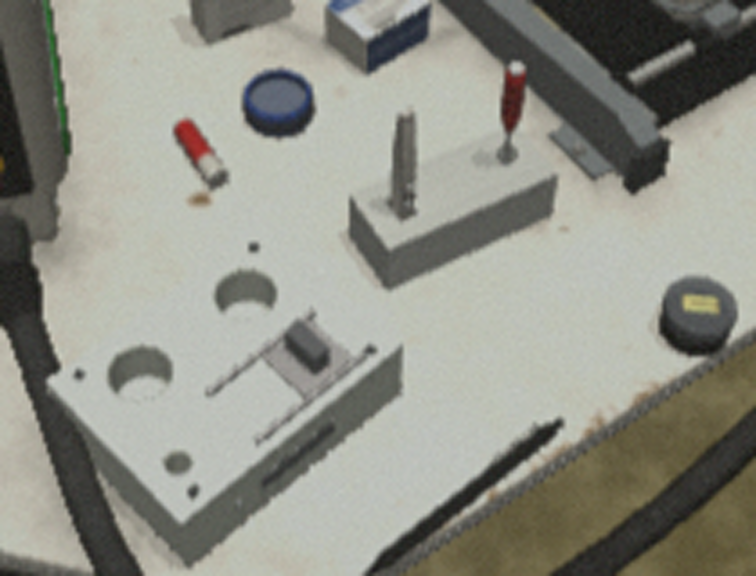

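```bash
cat > m2.py <<'E'
from m import load
from h import *
for n in ["top0","scene0"]:
    im=load(n+".npz"); P=cloud(im)
    m=(abs(P[...,2]-50)<2.5)&(np.hypot(P[...,0]-484,P[...,1]-112)<110)
    m=m.astype(np.uint8); m=cv2.morphologyEx(m,cv2.MORPH_OPEN,np.ones((3,3)))
    k,l,st,_=cv2.connectedComponentsWithStats(m); i=1+np.argmax(st[1:,4])
    q=P[l==i]; r=cv2.minAreaRect(q[:,:2].astype(np.float32)); print(n,r,st[i])
    # tab top
    t=P[(abs(P[...,2]-70.5)<3)&(np.hypot(P[...,0]-456,P[...,1]-78)<25)]; print(len(t),t.mean(0),cv2.minAreaRect(t[:,:2].astype(np.float32)))
    t=P[(abs(P[...,2]-116)<4)&(np.hypot(P[...,0]-512,P[...,1]+96)<20)]; print(len(t),t.mean(0),cv2.minAreaRect(t[:,:2].astype(np.float32)))
    t=P[(abs(P[...,2]-97)<21)&(np.hypot(P[...,0]-512,P[...,1]+96)<20)]
    # handle circle fit r=6.2 w/ surface
    from scipy.optimize import least_squares
    s=least_squares(lambda c:np.minimum(0,0)+np.hypot(t[:,0]-c[0],t[:,1]-c[1])-6.2,[511,-96],loss='soft_l1').x; print("handle axis",s)
E
python3 m2.py | tail -9
```

```text
(330, 340) [314.  24. -59.]
top0 ((480.9573974609375, 114.36408996582031), (109.82624816894531, 150.4649200439453), 8.64036750793457) [ 161  206   97   75 3283]
88 [458.11264934  78.15925353  69.9072183 ] ((457.97198486328125, 78.047119140625), (23.3100528717041, 10.518518447875977), 7.282583236694336)
40 [512.14270947 -93.85841994 116.67422754] ((512.2091674804688, -94.02034759521484), (10.86101245880127, 10.87398910522461), 88.9457778930664)
handle axis [512.39473962 -94.96349629]
scene0 ((481.47369384765625, 111.70747375488281), (111.77444458007812, 150.85501098632812), 8.490845680236816) [ 194  233   97   82 2876]
67 [457.7351041   76.42581414  70.41874193] ((458.349853515625, 76.32037353515625), (23.82579231262207, 11.523724555969238), 3.9065170288085938)
27 [511.53169672 -96.64951033 116.49307487] ((511.5232849121094, -97.8331298828125), (9.449045181274414, 9.029292106628418), 0.17626900970935822)
handle axis [513.2138952  -99.46036077]
```

```bash
cat > m3.py <<'E'
from m import load
from h import *
Q=[]
for n in ["top0","scene0"]:
    P=cloud(load(n+".npz")).reshape(-1,3); Q.append(P[np.isfinite(P[:,0])])
Q=np.vstack(Q)
Q=Q[(Q[:,2]>90)&(Q[:,0]>150)&(Q[:,0]<900)&(abs(Q[:,1])<750)]
a=np.array([191,595]);b=np.array([457,77]);d=(b-a)/np.linalg.norm(b-a)
t=(Q[:,:2]-a)@d; s=(Q[:,:2]-a)@np.array([d[1],-d[0]])
for t0 in range(-50,700,50):
    m=(t>t0)&(t<t0+50)&(abs(s)<250)
    if m.any(): 
        q=Q[m]; ss=s[m]; print(t0,m.sum(),ss[ss>0].min() if (ss>0).any() else None, ss[ss<0].max() if (ss<0).any() else None, q[:,2].max())
for y0 in range(-350,500,50):
    m=(Q[:,1]>y0)&(Q[:,1]<y0+50)&(Q[:,2]<450)
    if m.any(): print(y0,"x",Q[m][:,0].min().round(),"zmax",Q[m][:,2].max().round())
E
python3 m3.py|grep -v "^(\|^top0\|^scene0\|^tab\|^drv\|^stand"
python3 -c "
from h import *
s=telemetry.read_state();print(R.from_quat(s['ee_rot']).as_matrix().round(3))"
```

```text
500 3048 None -182.35957937902367 264.9394477877099
550 6234 None -165.90552442226658 267.3327243651619
600 4602 None -164.53680298447844 268.1518218231116
650 2679 None -4.073657906555216 266.668276619988
-350 x 324.0 zmax 410.0
-300 x 327.0 zmax 450.0
-250 x 311.0 zmax 450.0
-200 x 331.0 zmax 128.0
-150 x 334.0 zmax 125.0
-100 x 506.0 zmax 122.0
-50 x 513.0 zmax 124.0
0 x 793.0 zmax 265.0
50 x 677.0 zmax 268.0
100 x 609.0 zmax 269.0
150 x 598.0 zmax 270.0
200 x 607.0 zmax 271.0
250 x 646.0 zmax 270.0
300 x 632.0 zmax 269.0
350 x 685.0 zmax 265.0
[[ 0.952 -0.306  0.   ]
 [-0.306 -0.952  0.   ]
 [-0.    -0.    -1.   ]]
```

Emit:
move_arm:
  deltas: "3.75 3.74 0.8 0 0 0;3.75 3.74 0.8 0 0 0;3.75 3.74 0.8 0 0 0;3.75 3.74 0.8 0 0 0;3.75 3.74 0.8 0 0 0;3.75 3.74 0.8 0 0 0;3.75 3.74 0.8 0 0 0;3.75 3.74 0.8 0 0 0;3.75 3.74 0.8 0 0 0;3.75 3.74 0.8 0 0 0;3.75 3.7 1 0 0 0"
  grip: 4

```text
clock: 2.68
position: [459.2, 76.2, 141.6]
ee_rot: [0.988, -0.155, 0.001, -0.0]
contact_force: [1.0, 0.4, -0.1]
gripper_width: 39.6
```

Emit:
move_arm:
  deltas: "0 0 0 0 0 -0.154;0 0 0 0 0 -0.154;0 0 0 0 0 -0.154;0 0 0 0 0 0"

```text
clock: 3.18
position: [458.3, 77.5, 141.4]
ee_rot: [0.997, 0.075, 0.0, -0.0]
contact_force: [-1.3, 0.1, 0.1]
gripper_width: 40.2
```

```bash
cat >> h.py <<'E'
def go(x,y,z,yaw,s=None):
    s=s or telemetry.read_state(); M=R.from_quat(s["ee_rot"])
    T=np.array([[np.cos(yaw),np.sin(yaw),0],[np.sin(yaw),-np.cos(yaw),0],[0,0,-1]])
    d=M.inv().apply(np.array([x,y,z])-s["position"])/10
    rv=(M.inv()*R.from_matrix(T)).as_rotvec()
    print("t",round(s["clock"],2),"pos",s["position"].round(1),"F",s["contact_force"].round(1),"w",round(s["gripper_width"],1),"delta cm",d.round(2),"rv",rv.round(3))
def wray(im,u,v):  # unit ray in tool coords + cam origin
    T=np.array(im["tool_from_camera"]); dx=u-im["cx"];dy=v-im["cy"]; r=np.hypot(dx,dy); th=r/im["fx"]
    c=np.array([np.sin(th)*dx/max(r,1e-9),-np.sin(th)*dy/max(r,1e-9),-np.cos(th)])
    return T[:3,3],T[:3,:3]@c
def wpix(im,s,p):
    T=np.array(im["tool_from_camera"]); t=R.from_quat(s["ee_rot"]).inv().apply(np.array(p)-s["position"])
    c=T[:3,:3].T@(t-T[:3,3]); th=np.arctan2(np.hypot(c[0],c[1]),-c[2]); a=np.arctan2(-c[1],c[0])
    return im["cx"]+im["fx"]*th*np.cos(a), im["cy"]+im["fy"]*th*np.sin(a)
def wplane(im,s,u,v,z):  # world point where pixel ray hits height z
    o,d=wray(im,u,v); M=R.from_quat(s["ee_rot"]); o=M.apply(o)+s["position"]; d=M.apply(d)
    return o+d*(z-o[2])/d[2]
E
python3 - <<'E'
from h import *
s=telemetry.read_state(); go(458,77,140,.15,s)
im=eyes.get_image("wrist"); cv2.imwrite("pics/w1.png",im["pixels"]); np.savez("w1.npz",**im)
print(im["fx"],im["cx"],im["cy"],np.array(im["tool_from_camera"]).round(3))
for p in [(458,77,70.5),(481.3,113,50),(458.7,74.2,50),(421.7,127.4,50)]: print(p,wpix(im,s,p))
print(eyes.boxes_of(im,"cover_tab")[:2])
E
```

```text
t 3.17 pos [458.3  77.5 141.4] F [-1.3  0.1  0.1] w 40.2 delta cm [-0.04  0.05  0.14] rv [-0.    -0.    -0.001]
325.19226210127806 280.853494448485 202.16622305508548 [[ 1.00000e-03  9.56000e-01  2.95000e-01  7.64000e+01]
 [ 1.00000e+00 -1.00000e-03  0.00000e+00 -1.05400e+00]
 [ 1.00000e-03  2.95000e-01 -9.56000e-01 -1.42681e+02]
 [ 0.00000e+00  0.00000e+00  0.00000e+00  1.00000e+00]]
(458, 77, 70.5) (np.float64(283.2189578233228), np.float64(216.9921433111618))
(481.3, 113, 50) (np.float64(239.59258391818963), np.float64(171.20418938098868))
(458.7, 74.2, 50) (np.float64(286.8448292904336), np.float64(207.5041505150367))
(421.7, 127.4, 50) (np.float64(213.7564030562217), np.float64(241.48695936249794))
[{'point': [460.3, 76.3, 54.8], 'p': 0.92}]
```

View pics/w1.png

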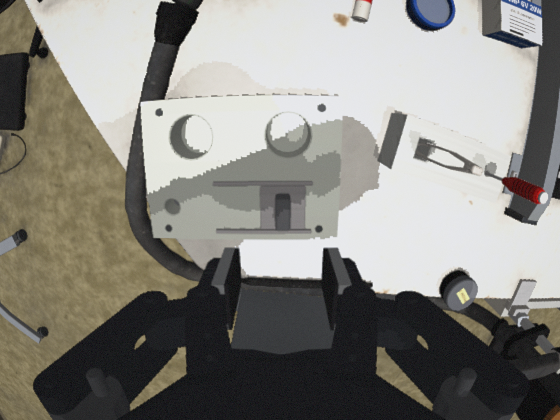

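```bash
python3 - <<'E'
from h import *
from m import load
im=load("w1.npz"); s=telemetry.read_state()
for n,u,v,l in [("test",172.5,207,(-28,55)),("wellR",289.5,131.5,(26,-36)),("wellL",191.5,135.5,(26,36)),("sc",159,112,(0,0)),("sc",321.5,107,(0,0)),("sc",154,232,(0,0)),("sc",319,229,(0,0))]:
    print(n,wplane(im,s,u,v,50).round(1),(np.array([481.3,113])+R.from_euler('z',.15).apply([*l,0])[:2]).round(1))
for u,v in [(276,194),(290,194),(276,226),(291,226)]: print(wplane(im,s,u,v,70.5).round(1))
cv2.imwrite("pics/w1z.png",cv2.resize(im["pixels"][80:300,130:360],None,fx=2.7,fy=2.7,interpolation=cv2.INTER_CUBIC))
E
```

```text
top0 unit 4955 50.103576222469556 ((503.4226379394531, 117.77135467529297), (155.25340270996094, 150.47833251953125), 8.647693634033203)
tab 105 [457.9926611   77.80363101  69.26954063] [457.75725868  77.6835405   69.56428505] 75.05968524751108
stand 1683 39.83841246487241 ((515.69873046875, -61.52774429321289), (113.74654388427734, 46.18434524536133), 84.26693725585938)
drv 105 52 [512.12253953 -93.72663594 117.2139369 ]
drv 85 6 [510.03121627 -89.88468757  93.7182318 ]
drv 65 2 [507.79285973 -92.44731591  80.21447129]
drv 50 0 0
(160, 250) [466. 200.  32.]
(155, 290) [396. 211.  14.]
(185, 318) [343. 166. -25.]
(250, 327) [323.  50. -57.]
(330, 329) [322. -98. -48.]
(172, 190) [568. 179.  45.]
(230, 255) [459.  76.  70.]
(170, 235) [492. 180.  50.]
scene0 unit 3608 50.02046050035938 ((504.2007141113281, 115.177490234375), (157.61019897460938, 151.3755645751953), 8.879491806030273)
tab 103 [456.69943833  77.20449825  67.75631283] [455.69904641  77.58217254  69.34243173] 73.42075072930618
stand 961 39.807695323421804 ((516.2562255859375, -64.08071899414062), (115.86785888671875, 48.98888397216797), 84.08428192138672)
drv 105 47 [510.82363897 -96.71579676 114.11399189]
drv 85 41 [509.70595583 -95.90638075  94.84917143]
drv 65 18 [509.94145077 -96.03727141  79.02211764]
drv 50 7 [512.47159676 -98.61816839  58.29512834]
(200, 310) [465. 213.  29.]
(240, 360) [360. 195.  -9.]
(330, 340) [314.  24. -59.]
test [445.5 163.1  50. ] [445.4 163.2]
wellR [515.5  81.2  50. ] [512.4  81.3]
wellL [503.1 152.1  50. ] [501.6 152.5]
sc [518.1 179.6  50. ] [481.3 113. ]
sc [536.7  61.3  50. ] [481.3 113. ]
sc [421.3 178.6  50. ] [481.3 113. ]
sc [445.   46.8  50. ] [481.3 113. ]
[473.7  84.5  70.5]
[475.1  75.   70.5]
[450.5  81.1  70.5]
[452.1  70.7  70.5]
```

View pics/w1z.png

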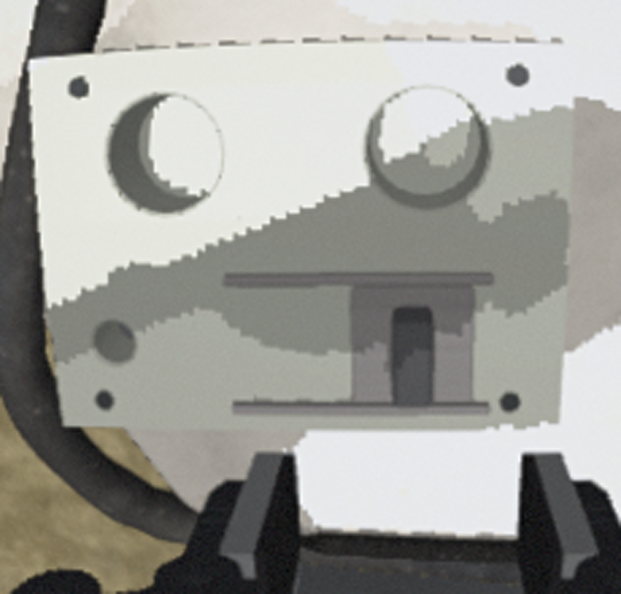

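Emit:
move_arm:
  deltas: "0 0.05 2 0 0 0;0 0 2.5 0 0 0;0 0 2.5 0 0 0;0 0 1.4 0 0 0;0 0 0 0 0 0"
  grip: 3.5

```text
clock: 3.9
position: [457.6, 76.9, 56.5]
ee_rot: [0.997, 0.075, -0.001, 0.001]
contact_force: [0.1, -0.5, 0.8]
gripper_width: 35.0
```

Emit:
move_arm:
  deltas: "0 0 0 0 0 0;0 0 0 0 0 0;0 0 0 0 0 0;0 0 0 0 0 0;0 0 0 0 0 0"
  grip: 0

```text
clock: 4.53
position: [458.8, 77.4, 58.2]
ee_rot: [0.997, 0.076, 0.001, -0.0]
contact_force: [-0.4, -0.7, 6.4]
gripper_width: 9.3
```

```bash
python3 - <<'E'
from h import *
s=telemetry.read_state(); m=np.array([482,113])+R.from_euler('z',.15).apply([-28,1,0])[:2]
print(m); go(m[0],m[1],s["position"][2],.15,s)
E
```

```text
[454.16497169 109.80450337]
t 4.53 pos [458.8  77.4  58.2] F [-0.4 -0.7  6.4] w 9.3 delta cm [ 0.03 -3.27  0.  ] rv [-0.    -0.002  0.001]
```

Emit:
move_arm:
  deltas: "0 -0.3 -0.1 0 0 0;0 -0.5 0 0 0 0;0 -0.5 0 0 0 0;0 -0.5 0 0 0 0;0 -0.5 0 0 0 0;0 -0.4 0 0 0 0;0 -0.3 0 0 0 0;0 0 0 0 0 0"

```text
clock: 5.52
position: [454.1, 107.6, 58.3]
ee_rot: [0.997, 0.076, 0.001, -0.001]
contact_force: [4.6, 1.9, -4.8]
gripper_width: 9.4
```

```bash
python3 - <<'E'
from h import *
s=telemetry.read_state(); go(454.2,109.8,s["position"][2],.15,s)
E
```

```text
t 5.53 pos [454.1 107.6  58.3] F [ 4.6  1.9 -4.8] w 9.4 delta cm [ 0.04 -0.22  0.  ] rv [-0.001 -0.001  0.002]
```

Emit:
move_arm:
  deltas: "0 -0.1 0.05 0 0 0;0 -0.1 0 0 0 0;0 -0.1 0 0 0 0;0 0 0 0 0 0"

```text
clock: 6.02
position: [453.9, 109.3, 58.3]
ee_rot: [0.997, 0.076, 0.0, 0.0]
contact_force: [6.2, -5.0, 0.0]
gripper_width: 9.1
```

Emit:
move_arm:
  deltas: "0 0 0 0 0 0;0 0 0 0 0 0;0 0 0 0 0 0;0 0 -2 0 0 0;0 0 -4 0 0 0;0 0 -5 0 0 0;0 0 0 0 0 0"
  grip: 4

```text
clock: 6.9
position: [455.2, 110.9, 171.6]
ee_rot: [0.997, 0.076, 0.004, -0.002]
contact_force: [-0.4, -0.2, -0.6]
gripper_width: 39.6
```

```bash
python3 - <<'E' | grep -v "^(\|^top0\|^scene0\|^tab\|^drv\|^stand"
from h import *
from m import load
s=telemetry.read_state(); go(512,-96,168,.15,s)
im=eyes.get_image("wrist"); cv2.imwrite("pics/w2.png",im["pixels"]); np.savez("w2.npz",**im)
u=R.from_euler('z',.15)
for l in [(-28,-35,0),(-28,0,20.5),(-28,55,0)]: print(l,np.round(wpix(im,s,u.apply(l)+[482,113,50]),1))
for n in ["top0","scene0"]:
    P=cloud(load(n+".npz")).reshape(-1,3)
    for zl in (20,60,80,100,140,200):
      m=(P[:,2]>zl)&(P[:,2]<zl+40)&(P[:,0]>440)&(P[:,0]<640)&(P[:,1]<-110)&(P[:,1]>-300)
      if m.any(): print(n,"z>",zl,m.sum(),"ymax",np.percentile(P[m][:,1],98),"x",P[m][:,0].min())
E
```

```text
t 6.9 pos [455.2 110.9 171.6] F [-0.4 -0.2 -0.6] w 39.6 delta cm [ 2.48 21.32  0.32] rv [-0.003 -0.008  0.002]
```

View pics/w2.png

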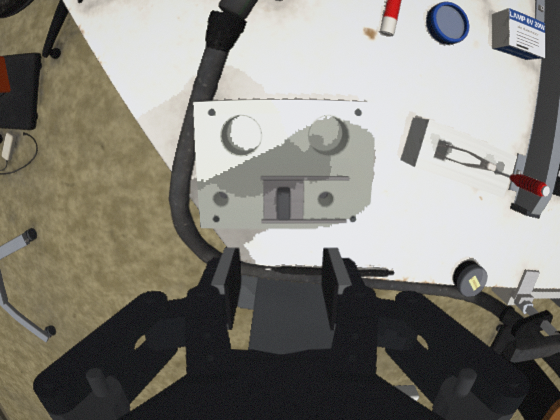

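```bash
sed -i 's/^for n in \["top0","scene0"\]:/for n in []:/; s/^c=load.*//' m.py; python3 - <<'E'
from h import *
from m import load
s=telemetry.read_state()
im=load("w2.npz")
u=R.from_euler('z',.15)
for l in [(-28,-35,0),(-28,0,20.5),(-28,55,0)]: print(l,np.round(wpix(im,s,u.apply(l)+[482,113,50]),1))
g=im["pixels"][180:220,300:350]; cv2.imwrite("pics/w2z.png",cv2.resize(im["pixels"][160:240,190:380],None,fx=4,fy=4,interpolation=cv2.INTER_CUBIC))
for n in ["top0","scene0"]:
    P=cloud(load(n+".npz")).reshape(-1,3)
    for zl in (20,60,80,100,140,200):
      m=(P[:,2]>zl)&(P[:,2]<zl+40)&(P[:,0]>440)&(P[:,0]<640)&(P[:,1]<-110)&(P[:,1]>-300)
      if m.any(): print(n,"z>",zl,m.sum(),"ymax",np.percentile(P[m][:,1],98),"x",P[m][:,0].min())
E
```

```text
(-28, -35, 0) [325.8 197. ]
(-28, 0, 20.5) [284.5 204.2]
(-28, 55, 0) [219.5 196.8]
top0 z> 20 2315 ymax -112.32318270915337 x 472.17464766673896
top0 z> 60 1688 ymax -260.8110232714866 x 536.3158067221798
top0 z> 80 890 ymax -274.0452704918637 x 551.3216186919535
scene0 z> 20 1558 ymax -113.6837778699483 x 470.5881850831389
scene0 z> 60 759 ymax -262.21023553935703 x 538.9405793089957
scene0 z> 80 304 ymax -275.6796701151257 x 550.7083668866989
```

View pics/w2z.png

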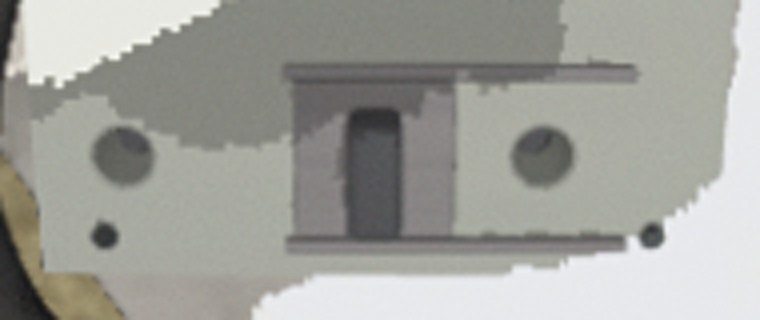

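Emit:
move_arm:
  deltas: "0.5 4.2 0 0 0 0;0.5 4.3 0 0 0 0;0.5 4.3 0 0 0 0;0.5 4.3 0 0 0 0;0.5 4.2 0 0 0 0;0 0 0 0 0 0;0 0 0 0 0 0"

```text
clock: 7.82
position: [508.9, -97.0, 166.4]
ee_rot: [0.997, 0.075, -0.002, -0.0]
contact_force: [-0.8, 0.8, -0.1]
gripper_width: 40.1
```

```bash
python3 - <<'E'
from h import *
s=telemetry.read_state(); go(512,-96,110,.15,s)
im=eyes.get_image("wrist"); cv2.imwrite("pics/w3.png",im["pixels"]); np.savez("w3.npz",**im)
for p in [(512,-96,119.5),(512,-96,93),(512,-97,68),(512,-97,40)]: print(p,np.round(wpix(im,s,p),1))
print([(d["point"],d["p"]) for d in eyes.boxes_of(im,"screwdriver")[:2]])
cv2.imwrite("pics/w3z.png",cv2.resize(im["pixels"][110:310,190:390],None,fx=3,fy=3,interpolation=cv2.INTER_CUBIC))
E
```

```text
t 7.83 pos [508.9 -97.  166.4] F [-0.8  0.8 -0.1] w 40.1 delta cm [ 0.34 -0.05  5.64] rv [-0.001  0.003  0.001]
(512, -96, 119.5) [281.9 224.5]
(512, -96, 93) [281.8 210.7]
(512, -97, 68) [283.  200.5]
(512, -97, 40) [282.9 190.9]
[([518.4, -94.2, 113.9], 0.74), ([521.5, -63.5, 42.0], 0.17)]
```

View pics/w3z.png

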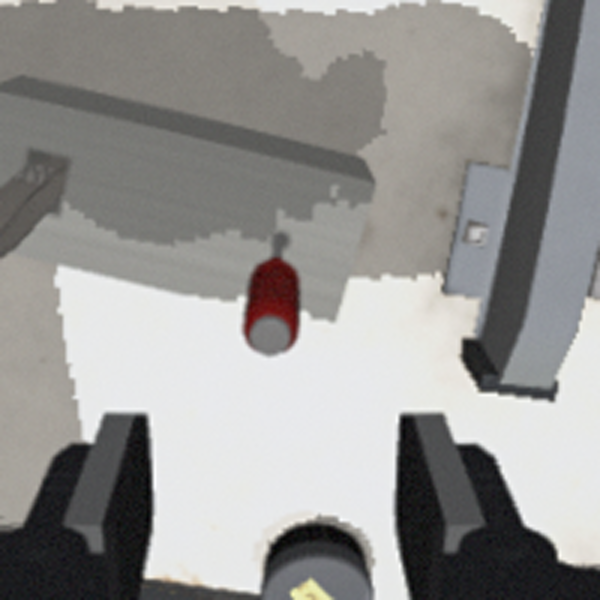

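```bash
python3 - <<'E'
from h import *
from m import load
s=telemetry.read_state(); im=load("w3.npz")
t=wplane(im,s,279.7,221.7,119.5); h=wplane(im,s,283.7,190,40); print(t,h)
g=h+(t-h)*(93-40)/(79.5); print(g); go(g[0],g[1],74,.15,s)
print(np.degrees(np.arctan2((t-h)[:2],79.5)))
E
```

```text
[513.88314753 -93.78053403 119.5       ] [513.40194645 -96.97960547  40.        ]
[513.72274717 -94.84689117  93.        ]
t 7.92 pos [509.4 -96.4 167.1] F [ 0.4 -0.   0.3] w 39.7 delta cm [ 0.46 -0.08  9.31] rv [-0.     0.002  0.002]
[0.34679817 2.30433278]
```

Emit:
move_arm:
  deltas: "0.45 -0.1 0 0 0 0;0 0 3 0 0 0;0 0 3 0 0 0;0 0 2.2 0 0 0;0 0 1 0 0 0;0 0 0 0 0 0;0 0 0 0 0 0"

```text
clock: 8.8
position: [515.2, -95.2, 76.8]
ee_rot: [0.997, 0.076, 0.001, 0.0]
contact_force: [-0.4, 0.7, 0.1]
gripper_width: 40.3
```

```bash
python3 - <<'E'
from h import *
s=telemetry.read_state(); go(513.7,-94.8,74,.15,s)
im=eyes.get_image("wrist"); np.savez("w4.npz",**im)
cv2.imwrite("pics/w4z.png",cv2.resize(im["pixels"][150:310,180:390],None,fx=3,fy=3,interpolation=cv2.INTER_CUBIC))
E
```

```text
t 8.8 pos [515.2 -95.2  76.8] F [-0.4  0.7  0.1] w 40.3 delta cm [-0.14 -0.06  0.28] rv [ 0.    -0.002  0.002]
```

View pics/w4z.png

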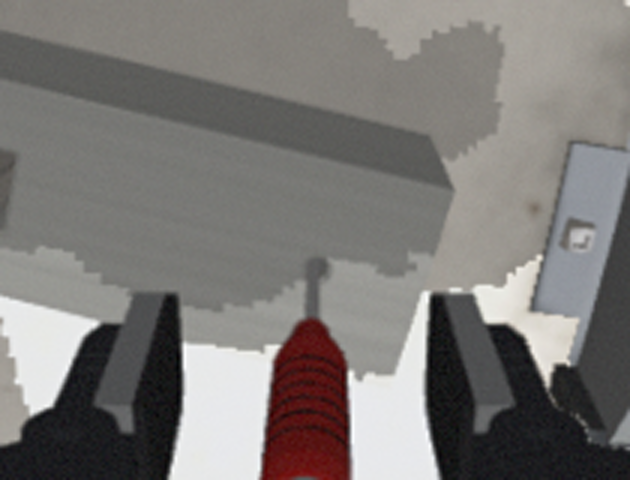

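Emit:
move_arm:
  deltas: "-0.1 0 0.2 0 0 0;0 0 0 0 0 0;0 0 0 0 0 0;0 0 0 0 0 0;0 0 0 0 0 0;0 0 0 0 0 0;0 0 0 0 0 0"
  grip: 0

```text
clock: 9.72
position: [513.5, -96.3, 74.2]
ee_rot: [0.997, 0.076, 0.0, 0.0]
contact_force: [1.2, -5.2, 2.1]
gripper_width: 11.0
```

Emit:
move_arm:
  deltas: "0 0 -1 0 0 0;0 0 -1.5 0 0 0;0 0 -1.5 0 0 0;0 0 0 0 0 0"

```text
clock: 10.22
position: [514.1, -95.0, 115.1]
ee_rot: [0.997, 0.075, 0.001, -0.0]
contact_force: [-0.4, 0.9, 0.2]
gripper_width: 10.8
```

Emit:
move_arm:
  deltas: "0 0 -3 0 0 0;0 0 -4 0 0 0;0 0 -2.5 0 0 0;0 0 0 0 0 0;-0.5 -4.2 0 0 0 0;-0.6 -4.4 0 0 0 0;-0.6 -4.4 0 0 0 0;-0.6 -4.3 0 0 0 0;0 0 0 0 0 0;0 0 0 0 0 0"

```text
clock: 11.48
position: [463.9, 72.0, 207.8]
ee_rot: [0.997, 0.076, -0.001, 0.0]
contact_force: [0.9, 0.1, -0.6]
gripper_width: 10.9
```

```bash
python3 - <<'E'
from h import *
s=telemetry.read_state(); go(458.5,74.3,210,.15,s)
im=eyes.get_image("wrist"); np.savez("w5.npz",**im)
M=R.from_quat(s["ee_rot"])
for z in (0,6.5,70.5): print(np.round(wpix(im,s,s["position"]+M.apply([0,0,z])),1))
print(np.round(wpix(im,s,(458,74.2,50)),1))
for t in ["driver_tip","screwdriver"]: print([(M.inv().apply(np.array(d["point"])-s["position"]).round(1),d["p"]) for d in eyes.boxes_of(im,t)[:2]])
cv2.imwrite("pics/w5z.png",cv2.resize(im["pixels"][100:290,190:390],None,fx=3,fy=3,interpolation=cv2.INTER_CUBIC))
for n in ["top","scene"]:
    i=eyes.get_image(n); np.savez(n+"5.npz",**i); cv2.imwrite(f"pics/{n}5.png",i["pixels"])
E
```

```text
t 11.47 pos [463.9  72.  207.8] F [ 0.9  0.1 -0.6] w 10.9 delta cm [-0.5  -0.31 -0.22] rv [0.    0.002 0.002]
[283.1 264.7]
[283.  258.7]
[282.5 216.7]
[278.9 191. ]
[(array([  3.7,   1.9, -31.6]), 0.56)]
[]
```

View pics/w5z.png

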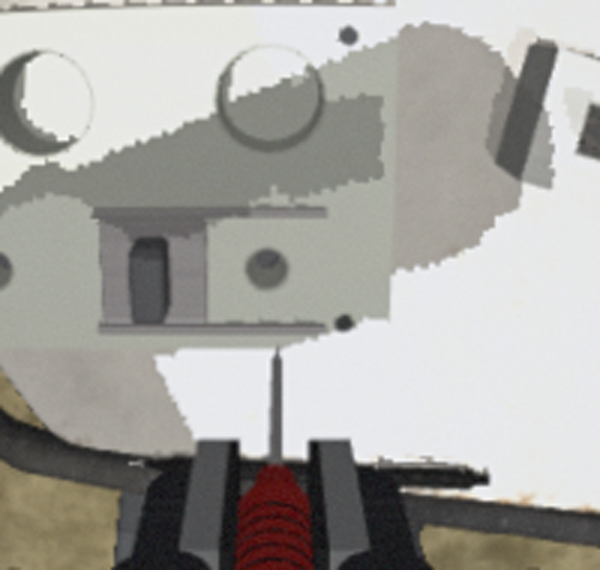

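View pics/scene5.png

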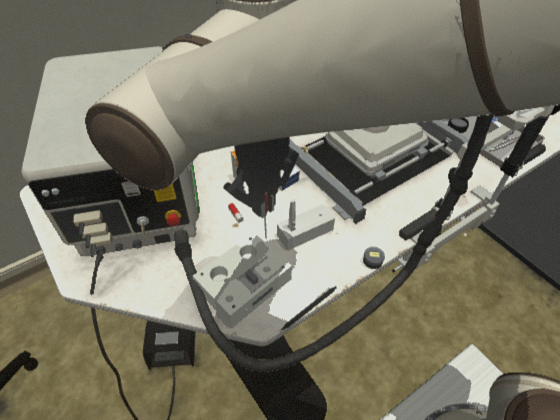

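```bash
python3 - <<'E'
from h import *
from m import load
s=telemetry.read_state(); im=load("w5.npz")
print(wplane(im,s,279,189.2,50), s["position"])
m=wplane(im,s,279,189.2,50); go(m[0],m[1],139,.15,s)
E
```

```text
[460.55313625  73.58776219  50.        ] [464.62896444  71.21540397 208.52722615]
t 11.72 pos [464.6  71.2 208.5] F [ 0.4 -0.7  0.8] w 10.9 delta cm [-0.36 -0.3   6.95] rv [ 0.     0.001 -0.   ]
```

Emit:
move_arm:
  deltas: "-0.4 -0.3 0 0 0 0;0 0 3 0 0 0;0 0 3 0 0 0;0 0 1.4 0 0 0;0 0 0 0 0 0;0 0 0 0 0 0"

```text
clock: 12.48
position: [461.0, 74.7, 135.8]
ee_rot: [0.997, 0.076, 0.001, -0.0]
contact_force: [-0.5, 0.7, 0.0]
gripper_width: 11.0
```

```bash
python3 - <<'E'
from h import *
s=telemetry.read_state(); go(459.5,73.9,130,.15,s)
im=eyes.get_image("wrist"); np.savez("w6.npz",**im)
M=R.from_quat(s["ee_rot"])
print(np.round(wpix(im,s,s["position"]+M.apply([0,0,70.5])),1))
c=im["pixels"][150:270,210:350]
cv2.imwrite("pics/w6z.png",cv2.resize(c,None,fx=5,fy=5,interpolation=cv2.INTER_CUBIC))
E
```

```text
t 12.47 pos [461.   74.7 135.8] F [-0.5  0.7  0. ] w 11.0 delta cm [-0.16  0.05  0.58] rv [-0.    -0.002  0.001]
[282.5 216.7]
```

View pics/w6z.png

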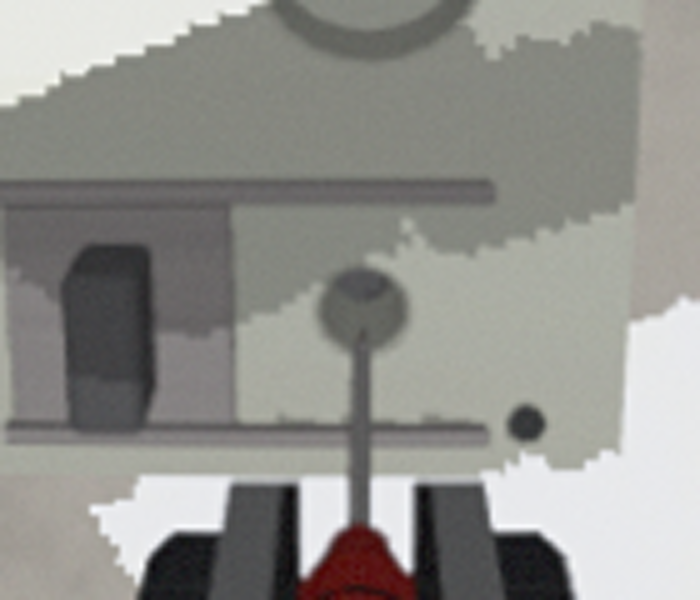

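```bash
python3 - <<'E'
from h import *
from m import load
s=telemetry.read_state(); im=load("w6.npz"); M=R.from_quat(s["ee_rot"])
for h in (80,83,86,89): 
    z=s["position"][2]-h; m=wplane(im,s,282.8,211.6,z); print(h,M.inv().apply(m-s["position"]).round(2),np.round(wpix(im,s,s["position"]+M.apply([0,0,h])),1))
E
```

```text
80 [ 0.52  0.26 80.  ] [282.4 212.3]
83 [-0.5   0.28 83.  ] [282.4 210.9]
86 [-1.53  0.29 86.  ] [282.4 209.7]
89 [-2.55  0.31 88.99] [282.4 208.4]
```

Emit:
move_arm:
  deltas: "-0.12 0.03 0.6 0 0 0;0 0 0.6 0 0 0;0 0 0 0 0 0;0 0 0 0 0 0"

```text
clock: 13.02
position: [459.1, 73.9, 122.8]
ee_rot: [0.997, 0.076, 0.0, 0.0]
contact_force: [0.4, 0.4, -0.2]
gripper_width: 11.3
```

```bash
python3 - <<'E'
from h import *
s=telemetry.read_state(); go(459.5,73.9,120.5,.15,s)
im=eyes.get_image("wrist"); np.savez("w7.npz",**im)
c=im["pixels"][150:270,210:350]
cv2.imwrite("pics/w7z.png",cv2.resize(c,None,fx=5,fy=5,interpolation=cv2.INTER_CUBIC))
E
```

```text
t 13.03 pos [459.1  73.9 122.8] F [ 0.4  0.4 -0.2] w 11.3 delta cm [0.04 0.   0.23] rv [ 0.    -0.     0.001]
```

View pics/w7z.png

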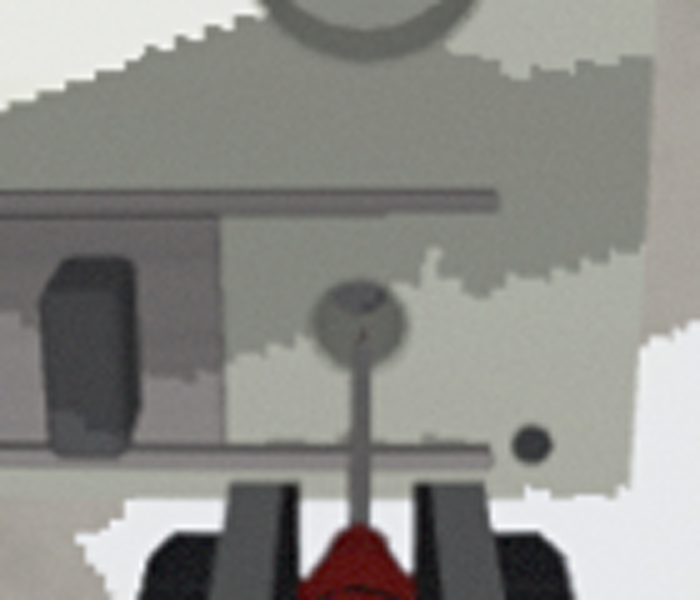

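Emit:
move_arm:
  deltas: "0.05 0 0.4 0 0 0;0 0 0.5 0 0 0;0 0 0.5 0 0 0;0 0 0.5 0 0 0;0 0 0 0 0 0;0 0 0 0 0 0"

```text
clock: 13.82
position: [459.6, 74.0, 103.8]
ee_rot: [0.997, 0.076, 0.0, 0.0]
contact_force: [0.3, 0.3, 0.7]
gripper_width: 10.5
```

Emit:
move_arm:
  deltas: "0 0 0.2 0 0 0;0 0 0 0 0 0;0 0 0.2 0 0 0;0 0 0 0 0 0"

```text
clock: 14.32
position: [459.8, 74.1, 100.0]
ee_rot: [0.997, 0.076, 0.0, -0.0]
contact_force: [1.3, -0.4, 1.5]
gripper_width: 11.0
```

Emit:
move_arm:
  deltas: "0 0 0.2 0 0 0;0 0 0 0 0 0;0 0 0 0 0 0"

```text
clock: 14.7
position: [459.8, 74.1, 98.0]
ee_rot: [0.997, 0.076, 0.0, -0.0]
contact_force: [0.4, -0.1, 4.1]
gripper_width: 10.8
```

Emit:
move_arm:
  deltas: "0 0 0.15 0 0 0;0 0 0 0 0 0;0 0 0 0 0 0"

```text
clock: 15.08
position: [459.7, 74.0, 96.4]
ee_rot: [0.997, 0.076, 0.0, -0.0]
contact_force: [0.9, 0.3, 3.7]
gripper_width: 11.0
```

Emit:
move_arm:
  deltas: "0 0 0.15 0 0 0;0 0 0 0 0 0;0 0 0 0 0 0"

```text
clock: 15.45
position: [459.7, 74.0, 94.9]
ee_rot: [0.997, 0.076, 0.0, -0.0]
contact_force: [0.1, 0.4, 5.1]
gripper_width: 10.8
```

Emit:
move_arm:
  deltas: "0 0 0.1 0 0 0;0 0 0 0 0 0;0 0 0 0 0 0"

```text
clock: 15.82
position: [459.7, 74.0, 94.0]
ee_rot: [0.997, 0.076, 0.0, -0.0]
contact_force: [1.5, 0.7, 6.1]
gripper_width: 11.2
```

Emit:
move_arm:
  deltas: "0 0 0.1 0 0 0;0 0 0 0 0 0;0 0 0 0 0 0"

```text
clock: 16.2
position: [459.9, 74.0, 93.4]
ee_rot: [0.997, 0.076, 0.0, -0.0]
contact_force: [-0.6, 0.4, 7.6]
gripper_width: 10.8
```

```bash
python3 - <<'E'
from h import *
s=telemetry.read_state(); go(459.5,73.9,94,.15,s)
im=eyes.get_image("wrist"); np.savez("w8.npz",**im)
cv2.imwrite("pics/w8z.png",cv2.resize(im["pixels"][150:270,200:350],None,fx=5,fy=5,interpolation=cv2.INTER_CUBIC))
E
```

```text
t 16.2 pos [459.9  74.   93.4] F [-0.6  0.4  7.6] w 10.8 delta cm [-0.04  0.01 -0.06] rv [ 0.    -0.001  0.002]
```

View pics/w8z.png

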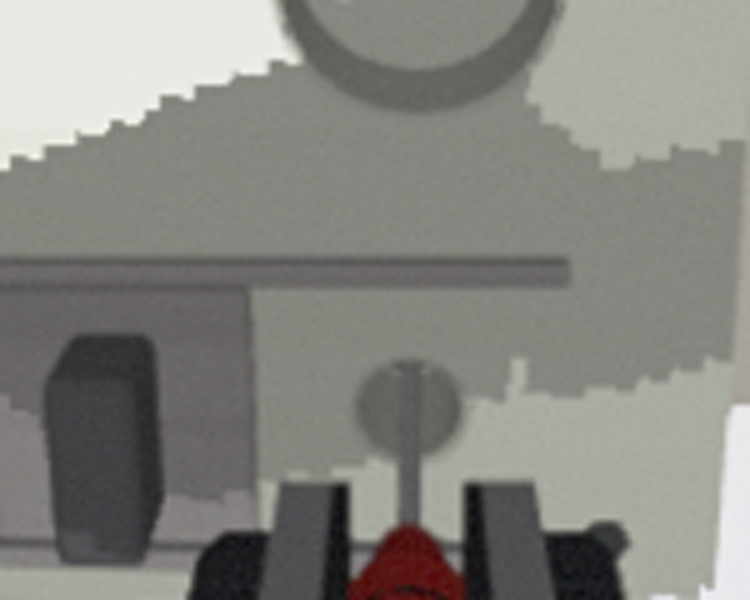

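The blade is in the reset hole (zoom 410,410) and the cover is open. The force has passed the stop value. I'll add a little preload, then hold.

Emit:
move_arm:
  deltas: "0 0 0.05 0 0 0;0 0 0 0 0 0;0 0 0 0 0 0;0 0 0 0 0 0;0 0 0 0 0 0;0 0 0 0 0 0;0 0 0 0 0 0;0 0 0 0 0 0;0 0 0 0 0 0;0 0 0 0 0 0;0 0 0 0 0 0;0 0 0 0 0 0"

```text
clock: 17.75
position: [460.0, 74.1, 93.1]
ee_rot: [0.997, 0.076, 0.001, -0.0]
contact_force: [-1.2, 0.2, 9.7]
gripper_width: 11.2
```

Emit:
move_arm:
  deltas: "0 0 0 0 0 0;0 0 0 0 0 0;0 0 0 0 0 0;0 0 0 0 0 0;0 0 0 0 0 0;0 0 0 0 0 0;0 0 0 0 0 0;0 0 0 0 0 0;0 0 0 0 0 0;0 0 0 0 0 0;0 0 0 0 0 0;0 0 0 0 0 0"

```text
clock: 19.25
position: [460.0, 74.1, 93.2]
ee_rot: [0.997, 0.076, 0.001, -0.0]
contact_force: [-0.6, 0.0, 9.7]
gripper_width: 10.9
```

Emit:
move_arm:
  deltas: "0 0 0 0 0 0;0 0 0 0 0 0;0 0 0 0 0 0;0 0 0 0 0 0;0 0 0 0 0 0;0 0 0 0 0 0;0 0 0 0 0 0;0 0 0 0 0 0;0 0 0 0 0 0;0 0 0 0 0 0;0 0 0 0 0 0;0 0 0 0 0 0"

```text
clock: 20.75
position: [460.0, 74.1, 93.2]
ee_rot: [0.997, 0.076, 0.001, -0.0]
contact_force: [-0.1, -0.5, 8.9]
gripper_width: 11.1
```

```bash
python3 -c "
from h import *
print(arm.job_done()); s=telemetry.read_state(); print(s['clock'],s['contact_force'],s['position'])"
```

```text
the job is handed in; nothing more can be done
None
the job is handed in; nothing more can be done
```

I slid the cover aside, took the screwdriver from the stand and pressed the reset button down through the open hole. I held it for about 4.5 s and handed the job in at about 21 s, still gripping the screwdriver with the button down.

- **Cover:** pushed until it met resistance at about 36 mm. The wrist picture after that showed the reset hole fully clear.
- **Button:** the upward force rose from about 1.5 N to between 9 and 10 N. That is past the 6 N the button needs at its stop. The tip works out about 27 mm below the top, against 26 mm expected, which is within the measuring error.
- **Holding:** pose and force stayed steady through the hold, and the fingers read 11 mm open on the handle. The last picture shows the blade inside the reset aperture.
- **Other objects:** I did not touch the lamp test button or the bystanders, but I did not take a separate final picture to check them.
- **Disagreements:**
  - The cameras differed by 2 to 3 mm on the base position, so I lined up the tip from the wrist picture instead.
  - The grip width read 1 to 2 mm smaller than the real parts.
  - The state could not be read after hand-in, so there is no check from that last second.

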